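# Hold the nailer's magazine follower open for loading

## Task

One strip of nails is laid out on the blue rubber mat and the other kind is still in the green stock tray: choose the nailer that takes the strip on the mat (the large teal framing nailer takes the long brass-coloured framing nails, the smaller olive finish nailer takes the short silver finish nails). Pull that nailer's spring-loaded magazine follower back by its red tab until the white index line stands inside the orange loading band, and finish while still holding it there, so that a workmate can drop the strip in. Leave the other nailer's follower home and do not push about the strips, the battery pack or the tape measure.

Things in the scene. Friction and masses are not known exactly. Their poses are not given: they have to be found in the camera images.
- framing_nailer: large teal framing nailer, lying on its side, fixed in a black foam tray. Its flat aluminium magazine lies along the body's x axis, nose to +x, upper face 69 mm above the table; motor barrel on the left (+y) of the magazine, highest part 110 mm above the table. Origin under the magazine's slot. The follower tab has 40 mm free before, behind and beside it, above the magazine's face
- framing_nailer_follower: red tab of that nailer's follower, 10 mm along the slide, 20 across, 24 tall, standing up from the magazine's face; origin at its centre, half-way up. White index line across its foot and top. It slides level along its own x axis: rests at the nose (+x), is pulled to -x; a spring of 9 to 11 N draws it home. 150 mm from rest to the band's middle, then 30 mm to a stop
- framing_nailer_band (a point): middle of that nailer's orange loading band, given at the height of the tab's centre (the paint is 12 mm lower, on the magazine's face, on both sides of the slot); the band is 16 mm long along the slide
- finish_nailer: smaller olive-green finish nailer, lying on its side, fixed in a black foam tray. Its flat aluminium magazine lies along the body's x axis, nose to +x, upper face 68 mm above the table; motor barrel on the right (-y) of the magazine, highest part 110 mm above the table. Origin under the magazine's slot. The follower tab has 40 mm free before, behind and beside it, above the magazine's face
- finish_nailer_follower: red tab of that nailer's follower, 10 mm along the slide, 20 across, 24 tall, standing up from the magazine's face; origin at its centre, half-way up. White index line across its foot and top. It slides level along its own x axis: rests at the nose (+x), is pulled to -x; a spring of 9 to 11 N draws it home. 115 mm from rest to the band's middle, then 30 mm to a stop
- finish_nailer_band (a point): middle of that nailer's orange loading band, given at the height of the tab's centre (the paint is 12 mm lower, on the magazine's face, on both sides of the slot); the band is 16 mm long along the slide
- framing_strip_mid (a point): centre of the strip of 20 brass-coloured framing nails, each 90 mm long with a head, raked and held by two white paper tapes; lying flat, about 140 x 80 x 7 mm
- finish_strip_mid (a point): centre of the strip of 26 silver headless finish nails, each 50 mm long, raked, with one thin yellow tape; lying flat, about 105 x 45 x 3 mm
- mat: blue rubber loading mat, 125 x 170 x 4 mm, lying on the deck between the two nailers; origin at the centre of its underside. A strip on it has its centre within 30 mm of the mat's centre
- stock_tray: open green plastic tray, 125 x 170 x 32 mm with 4 mm walls, fixed to the deck between the two nailers; origin at the centre of its underside; holds the strip that is not to be loaded
- battery: loose spare battery pack, black, 115 x 75 x 63 mm; origin at the centre of its underside
- tape_measure: loose yellow tape measure lying flat, 76 x 66 x 38 mm; origin at the centre of its underside
Mind the look-alikes: they are no part of the job. Leave any brown look-alike of the mat alone. Leave any pink look-alike of the part that bears framing_strip_mid alone.

How it is judged:
At the end, for the whole second after the job is handed in: The index line of the nailer that takes the strip on the mat stands inside the orange loading band (within 8 mm of its middle) and at rest, the fingers are holding the tab (more than 4 N), and the other nailer's follower is home (within 5 mm) (((horizontal distance between framing_strip_mid and mat below 0.08 m and x of framing_nailer_follower in the frame of framing_nailer_band between -0.008 and 0.008 m and linear speed of framing_nailer_follower below 0.01 m/s and contact force between the fingers and framing_nailer_follower above 4 N and distance of finish_nailer_follower from where it was at the start of the episode below 0.005 m) or (horizontal distance between finish_strip_mid and mat below 0.08 m and x of finish_nailer_follower in the frame of finish_nailer_band between -0.008 and 0.008 m and linear speed of finish_nailer_follower below 0.01 m/s and contact force between the fingers and finish_nailer_follower above 4 N and distance of framing_nailer_follower from where it was at the start of the episode below 0.005 m))); the arm keeps its last pose, push and grip.
It fails at once if the follower of the wrong nailer is pulled (more than 20 mm) ((horizontal distance between framing_strip_mid and mat below 0.08 m and distance of finish_nailer_follower from where it was at the start of the episode above 0.02 m) or (horizontal distance between finish_strip_mid and mat below 0.08 m and distance of framing_nailer_follower from where it was at the start of the episode above 0.02 m)).
It fails at once if a strip of nails, the battery pack or the tape measure is pushed more than 25 mm (distance of any of framing_strip_mid, finish_strip_mid, battery, tape_measure from where it was at the start of the episode above 0.025 m).
It also fails if it takes over 35 s, if anything falls off the work surface, if the arm or the gripper's body presses on something with over 40 N, if the wrist force passes 120 N, or if a joint passes its speed limit or range.

## Robot

A 6-joint arm with a two-finger parallel gripper is mounted at the origin on the work surface. World frame = base frame: x ahead of the robot, y to its left, z up, the work surface at z = 0. Lengths are in m, angles in rad, forces in N, time in s.
With the tool pointing down it reaches from about 0.35 to 0.725 m from the base axis. Payload 4.3 kg.
Tool frame: the origin (TCP) lies midway between the tips of the shut fingers; the grasp point (between the pads) lies 19 mm behind it; z points along the fingers, y is the line along which they close (so a half turn about z gives the same grasp; the last joint's range is limited). The gripper opens to 85 mm and grips with 20 to 120 N. Pads are 22 mm wide; open, the fingers measure 114 mm over their backs; the gripper's body (76 mm by 85 mm) begins 54 mm behind the grasp point. The pads swing forward as they close: fully open they stand 13 mm farther back than shut.
Start: joints at [1.179, 0.377, 0.081, 1.274, 0, 1.46], TCP at [0.16, 0.552, 0.231] pointing down, gripper open.
Joint ranges: [-2.72, 2.72], [-0.84, 1.66], [-1.02, 1.22], [-1.77, 2.12], [-1.37, 1.28], [-3.14, 3.14]. Speed limits (rad/s): [2.57, 2.57, 3.14, 3.14, 3.14, 3.14].

## Interface

Orientations are given as a unit quaternion [w, x, y, z].
In Python, from rig import env, viewer, finish_job gives the robot as it stands. The module is installed in compiled form; this text tells all that it offers.
- The arm moves only by the shell command python3 -m inch 'ROWS'. ROWS is JSON, a list of rows, each a list of 7 numbers: the shift along the tool's x, y, z in cm, then the turn, a rotation vector about the tool's x, y, z in degrees, then the closure in counts, from 0 (fully open) to 255 (shut). In form: [[dx, dy, dz, wx, wy, wz, jaw], ...]. A call has 1 to 12 rows; each row is the pose to reach, as a shift and turn from the pose commanded when the call began, along the tool's axes at that moment; what a row does not reach only later rows make up. A row lasts 1/8 s, in which the tool goes at most 62.5 mm and 10.7 degrees, less where a joint would pass 70% of its speed; a pose out of reach is approached as far as the arm can. A call with a gripper value outside its range is refused whole. The fingers move at their own pace and stop on an object; the grip force is fixed at half the most. Time passes only in rows, so rows that repeat a pose let the fingers close. It gives the time, the measured TCP pose, the force, the opening and the grip force at its end, in the units of the state.
- env.read_state(): the state, without advancing time (a new reading comes with each control period).
- viewer.grab_frame(name): name is "side" or "top" or "wrist"; returns a dict with "pixels" (384x512x3 uint8, red, green, blue), "mtx" (3x3 intrinsics, pixels), "k1" (the pictures are not rectified: a ray, as slopes to the right and down, at radius r is drawn at 1 + k1 r^2 times it, then the intrinsics apply), "xyz" and "attitude" of the camera in the world; the wrist camera has in their place "mount" (4x4, takes a point from camera to tool coordinates, whose origin is the TCP and whose axes are the flange's). Camera axes: x right, y down, z forward; pixel columns grow to the right and rows downward; lengths in m; the calibration is good to about 2 mm. A picture is of the moment at which its call begins: read the wrist's pose just before it. There is no depth.
- finish_job(): hands the job in; it is judged then, once.
The state is a dict: "clock": time; "qpos": joint angles; "dq": joint speeds; "tau": joint torques, N m; "position": TCP position; "orientation": TCP orientation; "ft_force": force on the tool from outside, world axes, zero at the start; "wrist_torque": the same for the moment, N m; "grip_width": finger opening in m; "gripper_force": force on a finger pad.
Only numpy, scipy, OpenCV 4.12 (cv2) and the standard library are available. Lean on these libraries where they do the work, as an engineer would, in place of code of your own. Each camera call takes 0.05 s, during which the arm holds its last target. There are 200 camera calls.

## Working session

There is one attempt and no reset: what is moved stays moved. The work goes in short steps, Python scripts to look and compute and a shell command to move; the robot and the scene stay as the last step left them, time stands still between calls to the robot, and variables do not carry over. Pictures are saved under pics/ and viewed, at most 10 in all, crops included, and the job is handed in when it is done.

```bash
mkdir -p pics; cat > h.py <<'E'
import numpy as np, cv2, json
from rig import env, viewer, finish_job
def grab(n,f):
    s=env.read_state(); d=viewer.grab_frame(n)
    cv2.imwrite('pics/'+f+'.png',d['pixels'][:,:,::-1])
    np.savez('pics/'+f,**{k:v for k,v in d.items()},pos=s['position'],ori=s['orientation'])
    return d
E
python3 - <<'E'
from h import *
s=env.read_state(); print({k:np.round(v,3).tolist() for k,v in s.items()})
for n in('top','side'):
    d=grab(n,n+'0'); print(d['mtx'],d['k1'],d['xyz'],d['attitude'])
E
```

```text
{'clock': 0.0, 'qpos': [1.179, 0.378, 0.08, 1.274, 0.0, 1.46], 'dq': [0.0, 0.003, 0.001, 0.0, -0.001, -0.002], 'tau': [-0.002, -46.361, 26.987, 0.021, -0.0, -0.0], 'position': [0.16, 0.552, 0.23], 'orientation': [-0.0, 0.14, 0.99, -0.001], 'ft_force': [-0.154, 0.022, 0.463], 'wrist_torque': [0.022, 0.03, -0.029], 'gripper_force': 0.0, 'grip_width': 0.085}
[[454.15118866   0.         251.67101577]
 [  0.         454.15118866 184.49575267]
 [  0.           0.           1.        ]] -0.02725454273480008 [ 0.39024662 -0.01143375  1.25566465] [-0.02652029  0.71291484 -0.7004228   0.02137779]
[[365.23983122   0.         254.08794776]
 [  0.         365.23983122 193.78199132]
 [  0.           0.           1.        ]] -0.0027114352992689563 [ 0.36817805 -0.94167642  0.65410739] [-0.48382764  0.8736668  -0.04703428  0.0201226 ]
```

View pics/top0.png

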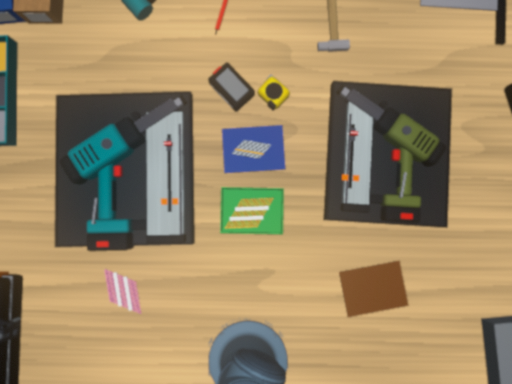

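View pics/side0.png

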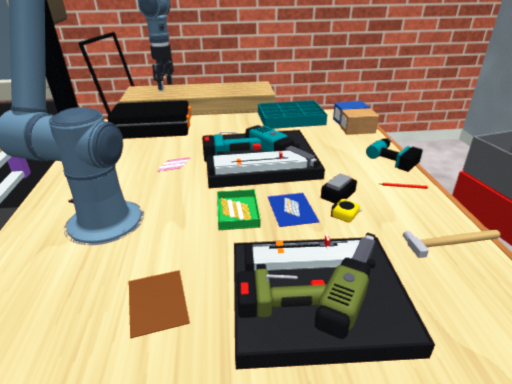

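```bash
cat >> h.py <<'E'
from scipy.spatial.transform import Rotation as R
def rot(q): return R.from_quat(np.r_[q[1:],q[0]]).as_matrix()
def cam(f):
    d=np.load('pics/'+f+'.npz')
    if 'mount' in d:
        T=np.eye(4);T[:3,:3]=rot(d['ori']);T[:3,3]=d['pos'];T=T@d['mount'];return d,T[:3,:3],T[:3,3]
    return d,rot(d['attitude']),d['xyz']
def px2w(f,uv,z):
    d,Rc,c=cam(f); K=d['mtx']; p=(np.array(uv,float)-K[:2,2])/K[0,0]; k=float(d['k1'])
    q=p.copy()
    for _ in range(20): q=p/(1+k*(q@q))
    r=Rc@np.r_[q,1]; return c+r*(z-c[2])/r[2]
def w2px(f,P):
    d,Rc,c=cam(f); q=Rc.T@(np.array(P)-c); q=q[:2]/q[2]; return d['mtx'][:2,:2]@(q*(1+float(d['k1'])*(q@q)))+d['mtx'][:2,2]
def crop(f,x,y,w,h,s,o): cv2.imwrite('pics/'+o+'.png',cv2.resize(cv2.imread('pics/'+f+'.png')[y:y+h,x:x+w],None,fx=s,fy=s,interpolation=cv2.INTER_CUBIC))
E
python3 - <<'E'
from h import *
print(w2px('top0',[.16,.552,.23]),w2px('side0',[.16,.552,.23]),w2px('top0',[0,0,0]),w2px('side0',[0,0,0]))
for p,z in(((352,133),.092),((347,178),.068)): print(px2w('top0',p,z))
crop('top0',320,75,100,75*2,4,'c1')
d=grab('wrist','w0'); print(d['mount'])
E
```

```text
[  2.78710521 312.9630415 ] [165.93227538  90.5037872 ] [247.96733473 359.36646573] [104.63786174 220.26957585]
[ 0.60725659 -0.25955676  0.092     ]
[ 0.4921977  -0.25180315  0.068     ]
[[-1.23766662e-04 -9.53964854e-01 -2.99918393e-01  7.58679163e-02]
 [ 9.99999846e-01  4.42352960e-05 -5.53369063e-04 -7.19827346e-04]
 [ 5.41161616e-04 -2.99918415e-01  9.53964701e-01 -1.42175614e-01]
 [ 0.00000000e+00  0.00000000e+00  0.00000000e+00  1.00000000e+00]]
```

View pics/c1.png

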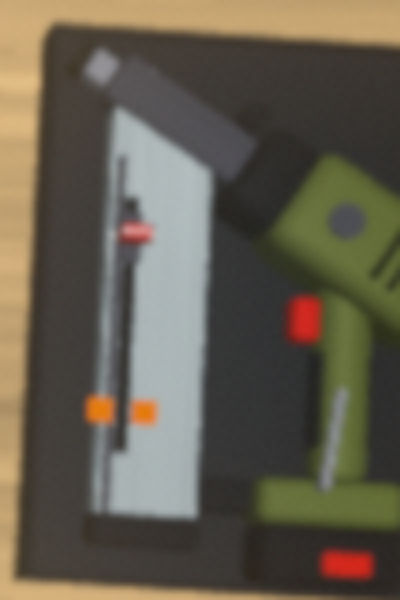

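The mat holds the silver (finish) strip, so the target is the olive finish nailer. In the crop, its tab is at about (136,232) and its band squares are at (100,410) and (144,412).

```bash
cat >> h.py <<'E'
def go(P,yaw): # yaw of tool y in world, tool down
    s=env.read_state(); R0=rot(s['orientation']); y=np.array([np.cos(yaw),np.sin(yaw),0]); z=np.array([0,0,-1.])
    Rt=np.c_[np.cross(y,z),y,z]
    print('shift cm',np.round(R0.T@(np.array(P)-s['position'])*100,2),'turn',np.round(np.degrees(R.from_matrix(R0.T@Rt).as_rotvec()),2))
E
python3 - <<'E'
from h import *
o=lambda x,y:(320+x/4-.375,75+y/4-.375)
T=px2w('top0',o(136,232),.092);B=px2w('top0',o(122,411),.068);print(T,B)
a=px2w('top0',o(123,157),.068);b=px2w('top0',o(120,450),.068);print(a,b)
d=T-B;print(np.linalg.norm(d[:2]),np.degrees(np.arctan2(d[1],d[0])),np.degrees(np.arctan2(*(a-b)[[1,0]])))
go([.35,.15,.23],.6)
go([.55,-.255,.20],-.05)
E
```

```text
[ 0.60831422 -0.26376683  0.092     ] [ 0.4939868  -0.26000364  0.068     ]
[ 0.66290658 -0.26029499  0.068     ] [ 0.46833263 -0.25877341  0.068     ]
0.11438934082356288 -1.8852632053567542 -0.4480466011555935
shift cm [-29.45 -33.31   0.1 ] turn [-9.000e-02  2.000e-02  3.948e+01]
shift cm [-59.93 -66.65   3.15] turn [-8.000e-02  5.000e-02  7.672e+01]
```

```bash
python3 -m inch '[[-60,-66.7,0,0,0,77,0],[-60,-66.7,0,0,0,77,0],[-60,-66.7,0,0,0,77,0],[-60,-66.7,0,0,0,77,0],[-60,-66.7,0,0,0,77,0],[-60,-66.7,0,0,0,77,0],[-60,-66.7,0,0,0,77,0],[-60,-66.7,0,0,0,77,0],[-60,-66.7,0,0,0,77,0],[-60,-66.7,0,0,0,77,0],[-60,-66.7,0,0,0,77,0],[-60,-66.7,0,0,0,77,0]]'; python3 -c "
from h import *
go([.55,-.255,.20],-.03)"
```

```text
clock: 1.65
position: [0.4871, -0.1248, 0.2311]
orientation: [-0.0, 0.726, 0.687, 0.0]
ft_force: [0.8, 0.6, 0.1]
grip_width: 0.0856
gripper_force: 0.0
shift cm [-12.66   7.01   3.11] turn [ 0.01 -0.03 -1.46]
```

```bash
python3 -m inch '[[-12.7,7,3,0,0,-1.5,110],[-12.7,7,3,0,0,-1.5,110],[-12.7,7,3,0,0,-1.5,110],[-12.7,7,3,0,0,-1.5,110],[-12.7,7,3,0,0,-1.5,110],[-12.7,7,3,0,0,-1.5,110],[-12.7,7,3,0,0,-1.5,110],[-12.7,7,3,0,0,-1.5,110]]'; python3 -c "
from h import *
grab('wrist','w1');s=env.read_state();print(s['position'],s['orientation'])
cv2.imwrite('pics/w1b.png',cv2.resize(cv2.imread('pics/w1.png'),(800,600)))
print(w2px('w1',[.608,-.264,.092]),w2px('w1',[.494,-.26,.068]))"
```

```text
clock: 2.65
position: [0.5496, -0.2529, 0.2017]
orientation: [0.0, 0.717, 0.697, 0.0]
ft_force: [-0.5, 0.2, 0.6]
grip_width: 0.0483
gripper_force: 0.0
[ 0.54958051 -0.25301963  0.20158828] [1.69247379e-04 7.17024177e-01 6.97048272e-01 8.72591684e-05]
[314.88269879 197.55633209] [202.23059471 189.55204257]
```

View pics/w1b.png

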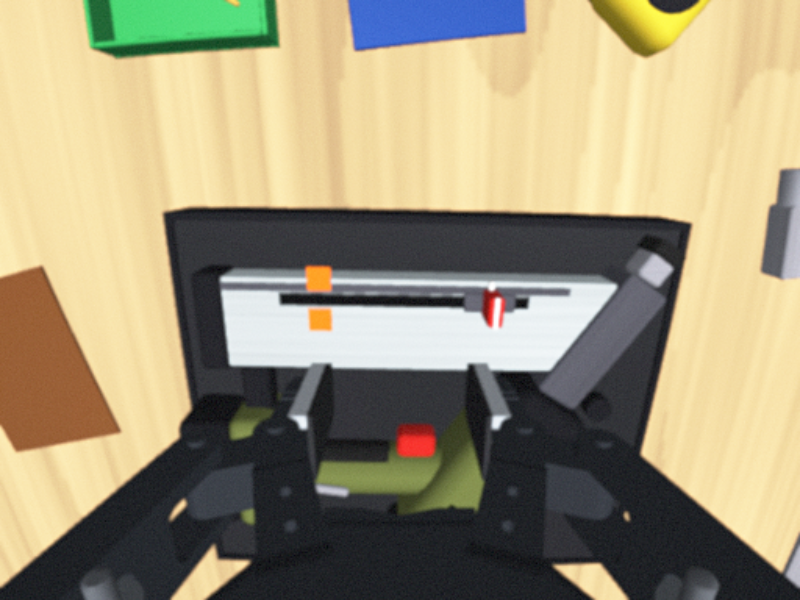

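The wrist view (800 px) shows the band middle at (319.5,298.5), the tab top at about (496,309), and the slot running from (282,299) to (528,303).

```bash
python3 - <<'E'
from h import *
o=lambda x,y:((x+.5)*.64-.5,(y+.5)*.64-.5)
T=px2w('w1',o(496,309),.092);B=px2w('w1',o(319.5,298.5),.068)
a=px2w('w1',o(528,303),.068);b=px2w('w1',o(282,299),.068);print(T,B,a,b)
for d in(T-B,a-b): print(np.linalg.norm(d[:2]),np.degrees(np.arctan2(d[1],d[0])))
crop('w1',285,170,60,50,12,'c2')
E
```

```text
[ 0.61033011 -0.26409134  0.092     ] [ 0.49607288 -0.261506    0.068     ] [ 0.63764681 -0.26869746  0.068     ] [ 0.47045751 -0.26113861  0.068     ]
0.11428647748788803 -1.296234370533656
0.16736008522494142 -2.5886552450192624
```

View pics/c2.png

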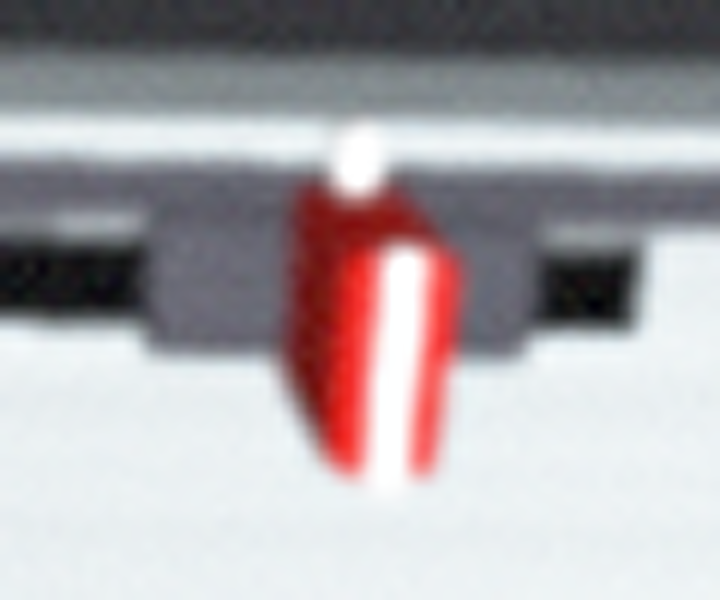

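```bash
python3 - <<'E'
from h import *
ang=lambda d:np.degrees(np.arctan2(d[1],d[0]))
o=lambda x,y:((x+.5)*.64-.5,(y+.5)*.64-.5)
c=lambda x,y:(285+x/12-.46,170+y/12-.46)
t=lambda x,y:(320+x/4-.375,75+y/4-.375)
A=px2w('w1',c(403,247),.092);Bq=px2w('w1',c(387,483),.092);print('line',ang(A-Bq)-90,(A+Bq)/2)
print('tray',ang(px2w('w1',o(684,222),.05)-px2w('w1',o(170,212),.05)),ang(px2w('top0',t(48,30),.05)-px2w('top0',t(18,575),.05)))
print('mag lower',ang(px2w('w1',o(550,370),.068)-px2w('w1',o(232,365),.068)))
print('band',px2w('w1',o(319.5,298.5),.068))
E
```

```text
line -1.3283596158969715 [ 0.61062605 -0.26666997  0.092     ]
tray -2.6127421045394237 -2.7908109425463814
mag lower -2.582941676229579
band [ 0.49607288 -0.261506    0.068     ]
```

```bash
python3 -c "
from h import *
go([.610,-.266,.125],-.045);go([.610,-.266,.0735],-.045)"
```

```text
shift cm [-1.13  6.07  7.66] turn [0.02 0.01 0.96]
shift cm [-1.13  6.07 12.81] turn [0.02 0.01 0.96]
```

```bash
python3 -m inch '[[-1.1,6.1,4,0,0,1,110],[-1.1,6.1,4,0,0,1,110],[-1.1,6.1,8,0,0,1,110],[-1.1,6.1,8,0,0,1,110],[-1.1,6.1,10,0,0,1,110],[-1.1,6.1,11.5,0,0,1,110],[-1.1,6.1,12.5,0,0,1,110],[-1.1,6.1,12.8,0,0,1,110],[-1.1,6.1,12.8,0,0,1,110],[-1.1,6.1,12.8,0,0,1,110]]'; python3 -c "
from h import *
grab('wrist','w2');cv2.imwrite('pics/w2b.png',cv2.resize(cv2.imread('pics/w2.png'),(800,600)))"
```

```text
clock: 3.95
position: [0.6107, -0.2663, 0.074]
orientation: [0.001, 0.723, 0.691, 0.0]
ft_force: [0.4, -1.5, 0.1]
grip_width: 0.0487
gripper_force: 0.0
```

View pics/w2b.png

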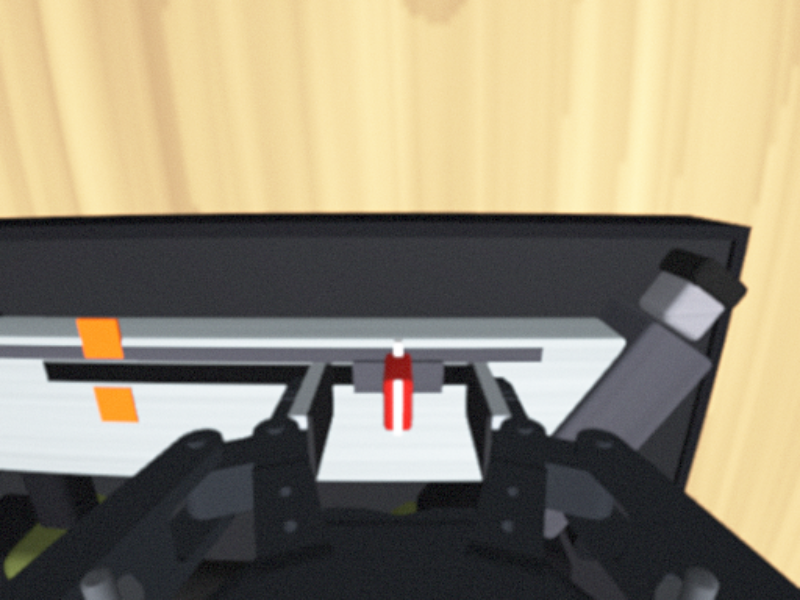

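The tab, at (398,405), is centred between the fingers at (315) and (485), so I'll close on it.

```bash
python3 -m inch '[[0,0,0,0,0,0,255],[0,0,0,0,0,0,255],[0,0,0,0,0,0,255],[0,0,0,0,0,0,255],[0,0,0,0,0,0,255],[0,0,0,0,0,0,255]]'; python3 -c "
from h import *
s=env.read_state();p=s['position'];print(p);d=.115;a=-.0455
go([p[0]-d*np.cos(a),p[1]-d*np.sin(a),p[2]],-.045)"
```

```text
clock: 4.75
position: [0.6102, -0.2662, 0.0736]
orientation: [0.0, 0.723, 0.691, -0.0]
ft_force: [-1.7, 0.7, 4.7]
grip_width: 0.009
gripper_force: 59.7
[ 0.61016986 -0.26616161  0.07361461]
shift cm [-1.00e-02 -1.15e+01 -0.00e+00] turn [ 0.    0.01 -0.07]
```

```bash
python3 -m inch '[[0,-1,0,0,0,0,255],[0,-2.2,0,0,0,0,255],[0,-3.4,0,0,0,0,255],[0,-4.6,0,0,0,0,255],[0,-5.8,0,0,0,0,255],[0,-7,0,0,0,0,255],[0,-8.2,0,0,0,0,255],[0,-9.4,0,0,0,0,255],[0,-10.5,0,0,0,0,255],[0,-11.2,0,0,0,0,255],[0,-11.5,0,0,0,0,255],[0,-11.5,0,0,0,0,255]]'; python3 -c "
from h import *
s=env.read_state();print(s['position'],np.hypot(*(s['position']-[.61017,-.26616,.0736])[:2]))
grab('wrist','w3');cv2.imwrite('pics/w3b.png',cv2.resize(cv2.imread('pics/w3.png'),(800,600)))"
```

```text
clock: 6.25
position: [0.4995, -0.261, 0.0737]
orientation: [0.003, 0.723, 0.691, 0.003]
ft_force: [9.7, 0.8, -4.2]
grip_width: 0.0088
gripper_force: 59.0
[ 0.49953732 -0.26099958  0.07367451] 0.11075296720725905
```

View pics/w3b.png

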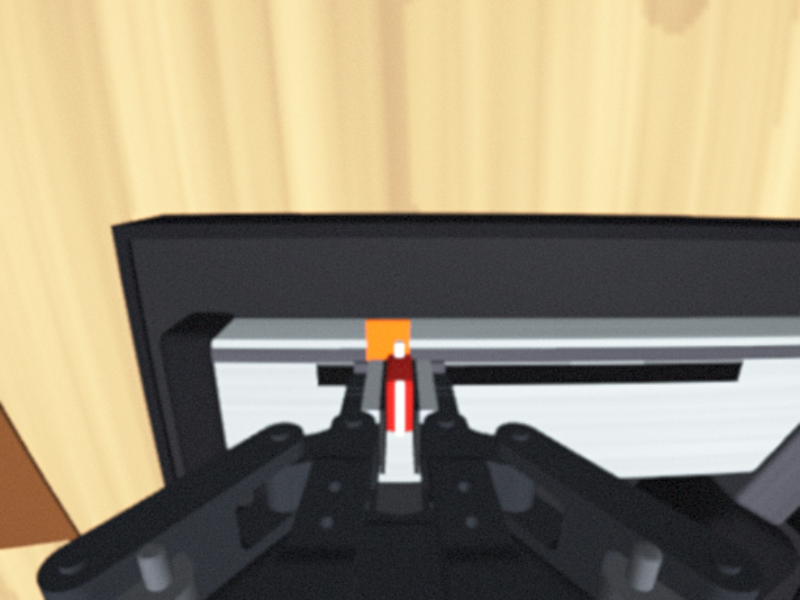

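The foot of the index line is at (399,350) and the band spans columns 366 to 411 (middle 388), so about 4 mm more is needed.

```bash
python3 -m inch '[[0,-0.2,0,0,0,0,255],[0,-0.4,0,0,0,0,255],[0,-0.4,0,0,0,0,255],[0,-0.4,0,0,0,0,255],[0,-0.4,0,0,0,0,255],[0,-0.4,0,0,0,0,255],[0,-0.4,0,0,0,0,255],[0,-0.4,0,0,0,0,255]]'; python3 -c "
from h import *
s=env.read_state();print(s['position'],np.hypot(*(s['position']-[.61017,-.26616,.0736])[:2]))
grab('wrist','w4');crop('w4',200,190,110,100,6,'w4b')"
```

```text
clock: 7.3
position: [0.4959, -0.2608, 0.0737]
orientation: [0.003, 0.723, 0.691, 0.003]
ft_force: [9.9, 1.7, -4.5]
grip_width: 0.0088
gripper_force: 59.0
[ 0.49587576 -0.26081954  0.07367292] 0.11441894306372649
```

View pics/w4b.png

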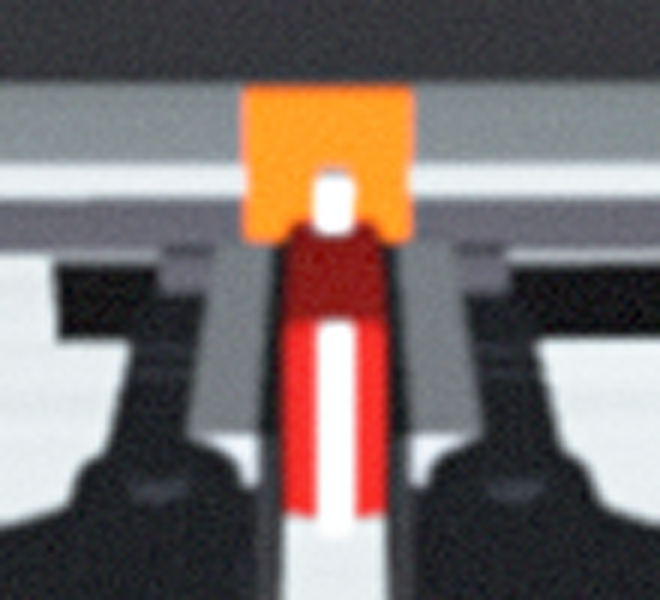

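The line, at column 334, is within 1 mm of the band's middle (328). It is at rest and held with 59 N, so I'm handing in the job.

```bash
python3 -c "
from h import *
print(finish_job())"
```

```text
the job is handed in; nothing more can be done
None
```

I pulled the olive finish nailer's follower back until its index line stood within about 1 mm of the loading band's middle, and handed the job in at about 7.4 s with the gripper still holding the tab at 59 N; no verdict was shown.

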